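Proof-pull a welded eye on a spring tester

TASK

Proof-load the weld: lift the steel link by its orange grip, lower its eye over the upright post of the tester's spring-loaded carriage while the carriage is still home, then pull the carriage out with the link until its black pointer lines up with the red rider, and keep it there. Touch the carriage with nothing but the link, do not pull well past the red rider or shift it, and leave the cup and dish where they are. The program finishes while still holding the link at the mark: do not let go.

Things in the scene. Friction and masses are not known exactly. Their poses are not given: they have to be found in the camera images.
- link: loose welded steel link, 0.11 to 0.23 kg, lying flat: bar 18 mm wide, 8 mm thick, orange grip block at one end, ring eye at the other. Origin on the underside below the grip's middle; +x along the bar from grip to eye, z up. Grip 28 mm long (x), 22 mm wide (y), z = 7 to 36 mm, above it a thin rim 32 x 26 mm up to z = 40 mm; grip it firmly, 40 N or so
- eye (a point): centre of the link's ring eye, at (100, 0, 4) mm in the link's frame. The ring is 36 mm across and 8 mm thick, with a vertical 18 mm through hole
- tester: fixed spring pull tester: aluminium base plate, x -95 to +120 mm, y -55 to +55 mm, 10 mm thick; dark spring barrel at its +x end, 43 mm high. Origin on the worktop, straight under the post when the carriage is home. +x points to the barrel: the carriage is pulled along -x, roughly towards the robot. Front block and white scale rail (on the +y side) are 26 mm high
- carriage: steel carriage of the tester, 44 x 60 mm, top 30 mm above the worktop. Axes as the tester's, origin that of the tester when home. It slides along the tester's -x by at most 65 mm; a spring pulls it home with about 3 N at home and 150 N/m more as it comes out (7.5 N at 30 mm), so it runs back if let go
- post (a point): foot of the carriage's upright post, on its axis, on an 18 mm wide collar, 32 mm above the worktop; moves with the carriage. Post 10 mm thick, its tapered tip 62 mm above the worktop. With the eye hung, the link's underside is at or a little above this point, the link level with its grip towards the tester's -x
- pointer (a point): tip of the black needle on the carriage, on its +y side, 43 mm from the centre line, 30 mm above the worktop; axes as the tester's
- mark (a point): index line of the red rider clamped on the white scale rail, where the needle tip meets it; axes as the tester's. 25 to 43 mm along the tester's -x from the pointer's home position. The pointer is at the mark when both have the same x in the tester's frame. Stays where it is unless knocked
- cup: loose small steel cup, 27 mm across, 40 mm high, upright beside the tester; origin at the centre of its underside; leave alone
- dish: loose shallow steel dish, 71 mm across, 14 mm high; origin at the centre of its underside; leave alone

How it is judged:
On the way:
1. the eye hangs on the post, the carriage still home (horizontal distance between eye and post below 0.008 m and z of eye in the frame of post below 0.018 m and x of pointer in the frame of tester above -0.008 m), for 0.1 s.
At the end, for the whole second after the job is handed in: The carriage stands still with its pointer within 3.5 mm of the red rider's line, held there by the link: the eye is round the post (within 8 mm of its axis, not more than 22 mm above its foot), the link pulls on the carriage, the fingers hold the link, and the robot does not touch the carriage (x of pointer in the frame of mark between -0.0035 and 0.0035 m and horizontal distance between eye and post below 0.008 m and z of eye in the frame of post below 0.022 m and contact force between link and carriage above 2 N and contact force between the fingers and link above 2 N and contact force between each of the arm, the fingers and carriage below 0.5 N and linear speed of carriage below 0.01 m/s); the arm keeps its last pose, push and grip.
It fails at once if the carriage is pulled more than 9 mm past the red rider (x of pointer in the frame of mark below -0.009 m).
It fails at once if the red rider is shifted by more than 3 mm (distance of mark from where it was at the start of the episode above 0.003 m).
It fails at once if the robot pushes or pulls the carriage itself (contact force between any of the fingers, the arm and carriage above 2 N).
It fails at once if the cup or dish is moved by more than 15 mm (distance of any of cup, dish from where it was at the start of the episode above 0.015 m).
It also fails if it takes over 43 s, if anything falls off the work surface, if the arm or the gripper's body presses on something with over 40 N, if the wrist force passes 120 N, or if a joint passes its speed limit or range.

ROBOT

A 6-joint arm with a two-finger parallel gripper is mounted at the origin on a cart in front of the work surface, level with it; the furniture and walls round the work are solid. World frame = base frame: x ahead of the robot, y to its left, z up, the work surface at z = 0. Lengths are in m, angles in rad, forces in N, time in s.
With the tool pointing down it reaches from about 0.35 to 0.975 m from the base axis. Payload 4.9 kg.
Tool frame: the origin (TCP) lies on the centre line of the jaws, within the pads' length; the fingertips stand 14 mm ahead of it and the grasp point (between the pads) lies 5 mm behind it (manip.nose_length is the distance from the TCP to the fingertips, in m); z points along the fingers, y is the line along which they close (so a half turn about z gives the same grasp; the last joint's range is limited). The gripper opens to 85 mm and grips with 20 to 120 N. Pads are 22 mm wide; open, the fingers measure 114 mm over their backs; the gripper's body (76 mm by 85 mm) begins 54 mm behind the grasp point. The pads swing forward as they close: fully open they stand 13 mm farther back than shut.
Start: joints at [-1.221, 0.053, 1.613, -0, 1.476, -0.119], TCP at [0.282, -0.558, 0.245] pointing down, gripper open.
Joint ranges: [-3.01, 3.01], [-1.01, 2.22], [0.06, 2.58], [-1.02, 4.17], [0.09, 2.62], [-3.14, 3.14]. Speed limits (rad/s): [2.57, 2.57, 3.14, 3.14, 3.14, 3.14].

INTERFACE

Orientations are given as a unit quaternion [w, x, y, z].
In Python, from plant import manip, imaging gives the robot as it stands.
- The arm moves only by the tool play_rows, never from a script. Its argument "commands" is a list of rows, each a list of 6 numbers: the shift along the tool's x, y, z in mm, then the turn, a rotation vector about the tool's x, y, z in degrees. A call has 1 to 5 rows; each row shifts and turns the commanded pose from where the row before left it, along the tool's axes as they then stand; what a row does not reach is not made up. A row lasts 1/12 s, in which the tool goes at most 41.7 mm and 7.16 degrees, less where a joint would pass 70% of its speed; a pose out of reach is approached as far as the arm can. A call is refused whole if a number of a shift passes 41.7 or a number of a turn 7.16, either way. A call with a gripper value outside its range is refused whole. "hand" is the finger opening in mm, from 0 to 85.4, set as the call begins (left out, the last holds). The fingers move at their own pace and stop on an object; the grip force is fixed at half the most. Time passes only in rows, so rows that do not move let the fingers close. It gives the time, the measured TCP pose, the force, the opening and the grip force at its end, in the units of the state.
- manip.state(): the state, without advancing time (a new reading comes with each control period).
- imaging.grab_frame(name): name is "scene" or "top" or "wrist"; returns a dict with "image" (400x640x3 uint8, red, green, blue), "fx", "fy", "cx", "cy" (pixels), "k1" (the pictures are not rectified: a ray, as slopes to the right and down, at radius r is drawn at 1 + k1 r^2 times it, then the intrinsics apply), "R" (3x3) and "t" (3): a world point X has camera coordinates R X + t; the wrist camera has in their place "mount" (4x4, takes a point from camera to tool coordinates, whose origin is the TCP and whose axes are the flange's). Camera axes: x right, y down, z forward; pixel columns grow to the right and rows downward; lengths in m; the calibration is good to about 2 mm. A picture is of the moment at which its call begins: read the wrist's pose just before it. There is no depth.
- manip.job_done(): hands the job in; it is judged then, once.
The state is a dict: "time": time; "joint_pos": joint angles; "joint_vel": joint speeds; "joint_efforts": joint torques, N m; "tool_pos": TCP position; "tool_rot": TCP orientation; "contact_force": force on the tool from outside, world axes, zero at the start; "ft_torque": the same for the moment, N m; "gripper_width": opening from 0.0 (shut) to 1.0 (fully open); "grasp_force": force on a finger pad.
Only numpy, scipy, OpenCV 4.12 (cv2) and the standard library are available. Lean on these libraries where they do the work, as an engineer would, in place of code of your own. Each camera call takes 0.05 s, during which the arm holds its last target. There are 200 camera calls.

## Working session

There is one attempt and no reset: what is moved stays moved. The work goes in short steps, Python scripts to look and compute and a tool call to move; the robot and the scene stay as the last step left them, time stands still between calls to the robot, and variables do not carry over. Pictures are saved under pics/ and viewed, at most 10 in all, crops included, and the job is handed in when it is done.

Besides the shell and the picture viewer there is one more tool, called after "Emit:" as name(argument=value, ...) on one line, values as JSON. play_rows: Moves the arm, as the interface text tells. Its arguments: {"type":"object","properties":{"commands":{"type":"array","items":{"type":"array","items":{"type":"number"}}},"hand":{"type":"number"}},"required":["commands"]}

```bash
mkdir -p pics; ls; cat > h.py <<'E'
import numpy as np, cv2, pickle
from plant import manip, imaging
from scipy.spatial.transform import Rotation as Ro
def grab(n,save):
    s=manip.state(); f=imaging.grab_frame(n); f['s']=s
    if n=='wrist':
        q=s['tool_rot']; T=np.eye(4); T[:3,:3]=Ro.from_quat([q[1],q[2],q[3],q[0]]).as_matrix(); T[:3,3]=s['tool_pos']
        W=T@np.array(f['mount']); f['R']=W[:3,:3].T; f['t']=-f['R']@W[:3,3]
    cv2.imwrite(f'pics/{save}.png',f['image'][:,:,::-1]); pickle.dump(f,open(f'pics/{save}.pkl','wb')); return f
def load(n): return pickle.load(open(f'pics/{n}.pkl','rb'))
def pix2w(f,u,v,z):
    d=np.array([(u-f['cx'])/f['fx'],(v-f['cy'])/f['fy']]); p=d.copy()
    for _ in range(30): p=d/(1+f['k1']*(p@p))
    R=np.array(f['R']);t=np.array(f['t']); r=R.T@np.array([p[0],p[1],1]); c=-R.T@t
    return c+r*(z-c[2])/r[2]
def w2pix(f,X):
    c=np.array(f['R'])@np.array(X)+np.array(f['t']); p=c[:2]/c[2]; p=p*(1+f['k1']*(p@p))
    return np.array([f['fx']*p[0]+f['cx'],f['fy']*p[1]+f['cy']])
def crop(n,u0,v0,u1,v1,k,save):
    im=cv2.imread(f'pics/{n}.png')[v0:v1,u0:u1]; cv2.imwrite(f'pics/{save}.png',cv2.resize(im,None,fx=k,fy=k,interpolation=cv2.INTER_CUBIC))
E
python3 - <<'E'
from h import *
a=grab('top','t0');b=grab('scene','s0')
cv2.imwrite('pics/ts.png',cv2.resize(np.vstack([a['image'],b['image']])[:,:,::-1],None,fx=.75,fy=.75))
for f in(a,b): print(f['fx'],f['k1'],-np.array(f['R']).T@f['t'])
print(manip.state())
E
```

```text
pics
390.5269876451134 -0.04736648743747502 [0.33952853 0.04000989 0.99261719]
464.14168992574236 -0.1147449364329452 [0.06275524 0.66765258 0.60298853]
{'time': 0.1, 'joint_pos': array([-1.22101471e+00,  5.33105303e-02,  1.61414049e+00, -4.79133696e-05,
        1.47597967e+00, -1.18996800e-01]), 'joint_vel': array([ 0.0007172 , -0.00160712, -0.00274315, -0.00123029,  0.00199581,
       -0.00059608]), 'joint_efforts': array([ 9.28537656e-05, -3.94904137e+01, -3.71362460e+01, -1.29823088e-04,
        3.95258467e-03, -1.59152787e-06]), 'tool_pos': array([ 0.28218194, -0.55708169,  0.24418339]), 'tool_rot': array([-9.10161931e-04,  9.72655436e-01,  2.32251067e-01, -1.29501061e-04]), 'contact_force': array([-1.26696552,  0.25757656, -0.3982677 ]), 'ft_torque': array([ 0.0273584 , -0.03617548,  0.02357971]), 'grasp_force': 0.0, 'gripper_width': 0.9984460092957077}
```

View pics/ts.png

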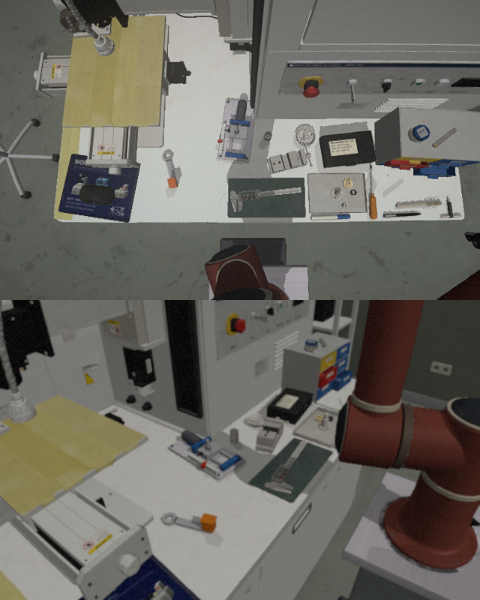

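The top view (shown at 0.75 scale) has the link at about (170,170) and the tester at about (236,130), with the cup on its right at (267,136). I'll enlarge both.

```bash
python3 - <<'E'
from h import *
crop('t0',205,120,365,260,5,'c0'); crop('s0',205,160,365,280,5,'c1')
E
```

```text
(no output)
```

View pics/c0.png

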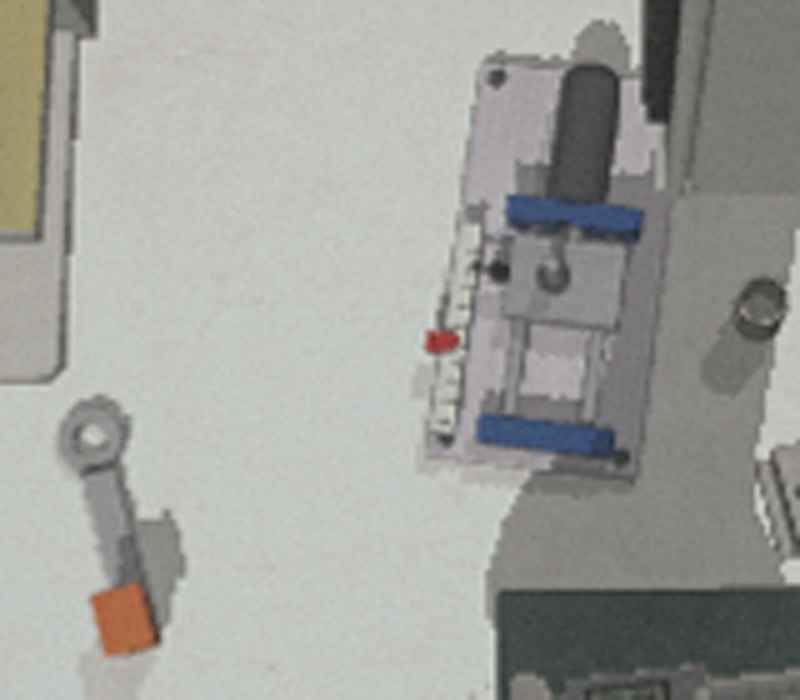

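View pics/c1.png

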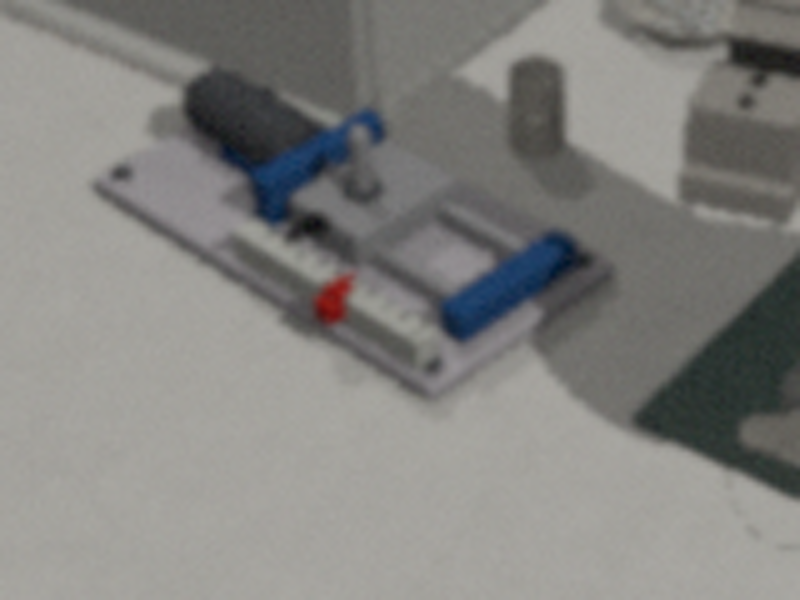

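The crops show: ring eye (92,436), grip top (122,618), collar (553,278), rider (442,342), needle (480,262), and plate corners (480,57), (427,460), (635,478). In the scene crop, the collar is (362,190) and the rider (335,298).

```bash
python3 - <<'E'
from h import *
f=load('t0'); g=load('s0')
T=lambda u,v,z: pix2w(f,205+(u+.5)/5-.5,120+(v+.5)/5-.5,z)
S=lambda u,v,z: pix2w(g,205+(u+.5)/5-.5,160+(v+.5)/5-.5,z)
for n,a in dict(eye=(92,436,.008),grip=(122,618,.04),collar=(553,278,.032),rider=(442,342,.03),needle=(480,262,.03),TL=(480,57,.01),BL=(427,460,.01),BR=(635,478,.01),cup=(760,305,.04)).items(): print(n,T(*a).round(4)*1000)
for n,a in dict(collar=(362,193,.032),rider=(345,290,.03),TL=(95,186,.01),BL=(432,397,.01),tip=(360,130,.062),BR=(612,268,.01)).items(): print('S',n,S(*a).round(4)*1000)
print(np.array(imaging.grab_frame('wrist')['mount']).round(3))
E
```

```text
eye [516.2 304.7   8. ]
grip [419.7 277.4  40. ]
collar [591.9  65.9  32. ]
rider [559.5 122.2  30. ]
needle [601.2 103.2  30. ]
TL [719.5 105.2  10. ]
BL [502.3 131.   10. ]
BR [492.4  24.9  10. ]
cup [575.1 -38.1  40. ]
S collar [590.3  70.9  32. ]
S rider [555.9 124.2  30. ]
S TL [711.5 110.8  10. ]
S BL [502.2 138.2  10. ]
S tip [591.5  67.9  62. ]
S BR [490.5  30.2  10. ]
[[ 0.    -0.955 -0.295  0.076]
 [ 1.     0.    -0.     0.001]
 [ 0.    -0.295  0.955 -0.129]
 [ 0.     0.     0.     1.   ]]
```

Emit:
play_rows(commands=[[0, 0, 0, 0, 0, 5.5], [0, 0, 0, 0, 0, 5.5], [16.6, -33.3, 2, 0, 0, 0], [16.6, -33.3, 2, 0, 0, 0], [16.6, -33.3, 2, 0, 0, 0]], hand=85)

```text
time: 0.57
tool_pos: [0.3027, -0.4466, 0.2383]
tool_rot: [-0.001, 0.991, 0.137, -0.0]
contact_force: [-0.0, 0.6, 1.5]
gripper_width: 0.996
grasp_force: 0.0
```

Emit:
play_rows(commands=[[16.6, -33.3, 2, 0, 0, 0], [16.6, -33.3, 2, 0, 0, 0], [16.6, -33.3, 2, 0, 0, 0], [16.6, -33.3, 2, 0, 0, 0], [16.6, -33.3, 2, 0, 0, 0]])

```text
time: 0.98
tool_pos: [0.3371, -0.2632, 0.2288]
tool_rot: [-0.0, 0.99, 0.138, -0.0]
contact_force: [0.6, -0.2, 0.4]
gripper_width: 0.997
grasp_force: 0.0
```

Emit:
play_rows(commands=[[16.6, -33.3, 2, 0, 0, 0], [16.6, -33.3, 2, 0, 0, 0], [16.6, -33.3, 2, 0, 0, 0], [16.6, -33.3, 2, 0, 0, 0], [16.6, -33.3, 2, 0, 0, 0]])

```text
time: 1.4
tool_pos: [0.3714, -0.0804, 0.2191]
tool_rot: [0.0, 0.99, 0.138, 0.0]
contact_force: [1.3, 0.1, -0.5]
gripper_width: 0.995
grasp_force: 0.0
```

Emit:
play_rows(commands=[[16.6, -33.3, 2, 0, 0, 0], [16.6, -33.3, 2, 0, 0, 0], [16.6, -33.3, 2, 0, 0, 0], [16.6, -33.3, 2, 0, 0, 0], [16.6, -33.3, 2, 0, 0, 0]])

```text
time: 1.82
tool_pos: [0.4057, 0.1027, 0.2092]
tool_rot: [0.0, 0.99, 0.138, 0.0]
contact_force: [1.7, 0.2, 1.1]
gripper_width: 0.995
grasp_force: 0.0
```

Emit:
play_rows(commands=[[16.6, -33.3, 2, 0, 0, 0], [16.6, -33.3, 2, 0, 0, 0], [16.6, -33.3, 2, 0, 0, 0], [16.6, -33.3, 2, 0, 0, 0], [16.6, -33.3, 2, 0, 0, 0]])

```text
time: 2.23
tool_pos: [0.44, 0.2856, 0.1989]
tool_rot: [0.0, 0.99, 0.138, -0.0]
contact_force: [0.8, 0.0, 0.4]
gripper_width: 0.998
grasp_force: 0.0
```

Emit:
play_rows(commands=[[0, 0, 0, 0, 0, 0], [0, 0, 0, 0, 0, 0], [0, 0, 0, 0, 0, 0]])

```text
time: 2.48
tool_pos: [0.44, 0.2832, 0.1988]
tool_rot: [0.0, 0.99, 0.138, -0.001]
contact_force: [-0.1, -0.4, -0.6]
gripper_width: 0.996
grasp_force: 0.0
```

```bash
python3 - <<'E'
from h import *
f=grab('wrist','w0'); print(f['s']['tool_pos'],f['s']['tool_rot'],f['s']['time'])
for X in ((.516,.305,.008),(.42,.277,.04)): print(w2pix(f,X))
E
```

```text
[0.439966   0.28322498 0.19880142] [ 3.92498915e-04  9.90403846e-01  1.38201936e-01 -5.41577206e-04] 2.4833
[322.06731707 109.80793102]
[322.68388667 210.07945739]
```

View pics/w0.png

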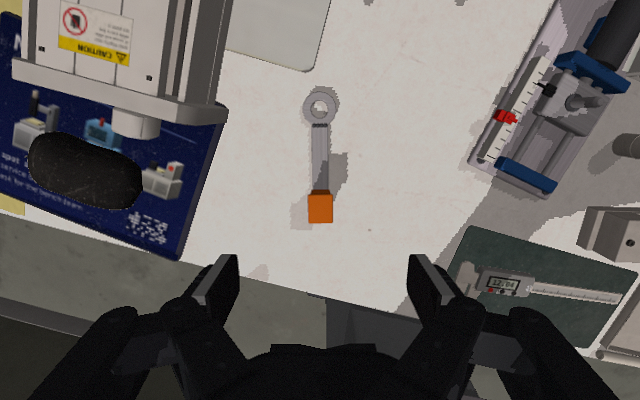

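The wrist view shows the eye at (320,107), the grip top at (320,208), and the link nearly aligned with the tool x axis.

```bash
python3 - <<'E'
from h import *
f=load('w0'); e=pix2w(f,319.5,107,.008); g=pix2w(f,320,208.5,.04)
d=e-g; print(e,g,np.hypot(*d[:2]),np.degrees(np.arctan2(d[1],d[0])))
q=f['s']['tool_rot'];R=Ro.from_quat([*q[1:],q[0]]).as_matrix(); tx=R[:,0]; print(np.degrees(np.arctan2(tx[1],tx[0])))
g[2]=.018; print(R.T@(g-f['s']['tool_pos'])*1000)
E
```

```text
[0.51797532 0.30835015 0.008     ] [0.42090174 0.28015497 0.04      ] 0.10108534778910698 16.19602736784517
15.887609050313884
[-18.96285497  -2.37963912 180.82248584]
```

Emit:
play_rows(commands=[[-6.3, -0.8, 35, 0, 0, 0], [-6.3, -0.8, 35, 0, 0, 0], [-6.4, -0.8, 30, 0, 0, 0], [0, 0, 20, 0, 0, 0], [0, 0, 20, 0, 0, 0]])

```text
time: 2.95
tool_pos: [0.4205, 0.2788, 0.0578]
tool_rot: [0.0, 0.991, 0.137, -0.001]
contact_force: [0.1, 0.4, -0.3]
gripper_width: 0.999
grasp_force: 0.0
```

Emit:
play_rows(commands=[[0, 0, 15, 0, 0, 0], [0, 0, 15, 0, 0, 0], [0, 0, 10.8, 0, 0, 0], [0, 0, 0, 0, 0, 0], [0, 0, 0, 0, 0, 0]])

```text
time: 3.37
tool_pos: [0.4213, 0.2798, 0.0185]
tool_rot: [0.0, 0.991, 0.137, -0.0]
contact_force: [0.5, 0.6, 1.0]
gripper_width: 0.998
grasp_force: 0.0
```

```bash
python3 - <<'E'
from h import *
f=grab('wrist','w1'); print(f['s']['tool_pos'],f['s']['contact_force'])
E
```

```text
[0.42132549 0.27981725 0.01847158] [0.46094643 0.61781866 1.00883894]
```

View pics/w1.png

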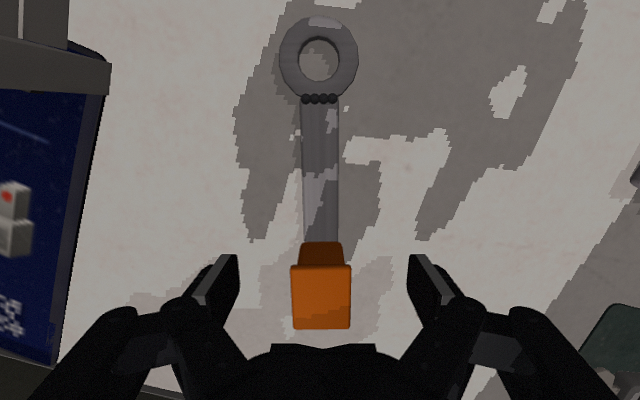

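The jaws straddle the grip centrally, with the eye at (319,60). Closing now.

Emit:
play_rows(commands=[[0, 0, 0, 0, 0, 0], [0, 0, 0, 0, 0, 0], [0, 0, 0, 0, 0, 0], [0, 0, 0, 0, 0, 0], [0, 0, 0, 0, 0, 0]], hand=0)

```text
time: 3.83
tool_pos: [0.4216, 0.2808, 0.0189]
tool_rot: [-0.0, 0.99, 0.138, 0.0]
contact_force: [-0.0, -0.4, -0.5]
gripper_width: 0.298
grasp_force: 0.0
```

Emit:
play_rows(commands=[[0, 0, 0, 0, 0, 0], [0, 0, 0, 0, 0, 0], [0, 0, 0, 0, 0, 0], [0, 0, 0, 0, 0, 0], [0, 0, 0, 0, 0, 0]])

```text
time: 4.25
tool_pos: [0.4217, 0.281, 0.019]
tool_rot: [-0.0, 0.99, 0.138, 0.0]
contact_force: [-1.7, 1.1, 4.1]
gripper_width: 0.249
grasp_force: 59.3
```

Emit:
play_rows(commands=[[0, 0, 0, 0, 0, 0], [0, 0, -5, 0, 0, 0], [0, 0, -20, 0, 0, 0], [0, 0, -20, 0, 0, 0], [0, 0, -20, 0, 0, 0]])

```text
time: 4.67
tool_pos: [0.42, 0.2798, 0.0826]
tool_rot: [0.001, 0.99, 0.138, -0.002]
contact_force: [0.2, 1.2, -2.1]
gripper_width: 0.246
grasp_force: 58.7
```

Emit:
play_rows(commands=[[0, 0, -20, 0, 0, 0], [0, 0, -10, 0, 0, 0], [0, 0, 0, 0, 0, 0], [0, 0, 0, 0, 0, 0]])

```text
time: 5.0
tool_pos: [0.4211, 0.2804, 0.1129]
tool_rot: [0.0, 0.99, 0.138, -0.0]
contact_force: [-0.5, 0.0, -3.0]
gripper_width: 0.249
grasp_force: 58.8
```

```bash
python3 - <<'E'
from h import *
f=grab('wrist','w2'); s=f['s'];print(s['tool_pos'],s['contact_force'],s['tool_rot'])
E
```

```text
[0.42109676 0.28038931 0.11291698] [-0.46317025  0.04116175 -3.04021622] [ 1.53562438e-04  9.90442203e-01  1.37928116e-01 -2.29859899e-04]
```

View pics/w2.png

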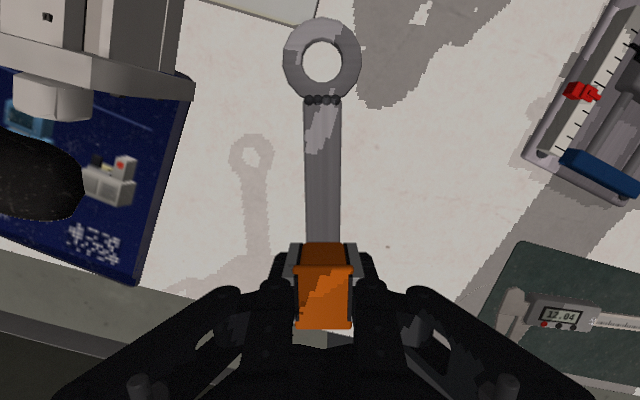

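The link is held at 59 N with the eye at about (322,60) and no visible droop. Next I'll turn to the tester's yaw and look at it from near.

Emit:
play_rows(commands=[[0, 0, -14.5, 0, 0, 5.67], [0, 0, -14.5, 0, 0, 5.67], [0, 0, -14.5, 0, 0, 5.67], [0, 0, -14.5, 0, 0, 5.67], [0, 0, -14.5, 0, 0, 0]])

```text
time: 5.47
tool_pos: [0.4202, 0.2801, 0.184]
tool_rot: [0.001, 0.998, -0.061, -0.002]
contact_force: [0.2, -0.2, -1.8]
gripper_width: 0.25
grasp_force: 58.9
```

Emit:
play_rows(commands=[[16.7, 29, -14.5, 0, 0, 0], [16.7, 29, 0, 0, 0, 0], [16.7, 29, 0, 0, 0, 0], [16.7, 29, 0, 0, 0, 0], [16.7, 29, 0, 0, 0, 0]])

```text
time: 5.88
tool_pos: [0.4864, 0.1252, 0.1982]
tool_rot: [0.0, 0.998, -0.059, -0.002]
contact_force: [0.0, 1.0, -3.0]
gripper_width: 0.25
grasp_force: 59.4
```

Emit:
play_rows(commands=[[0, 0, 0, 0, 0, 0], [0, 0, 0, 0, 0, 0], [0, 0, 0, 0, 0, 0], [0, 0, 0, 0, 0, 0]])

```text
time: 6.22
tool_pos: [0.4862, 0.1275, 0.1993]
tool_rot: [0.0, 0.998, -0.059, -0.001]
contact_force: [-0.1, 0.1, -1.3]
gripper_width: 0.25
grasp_force: 59.6
```

```bash
python3 - <<'E'
from h import *
f=grab('wrist','w3'); s=f['s'];print(s['tool_pos'],s['contact_force'],s['tool_rot'])
crop('w3',240,0,640,300,2,'w3c')
E
```

```text
[0.48623858 0.12747691 0.19925831] [-0.13375589  0.13073934 -1.34273463] [ 4.19191497e-05  9.98260148e-01 -5.89525972e-02 -1.12572302e-03]
```

View pics/w3c.png

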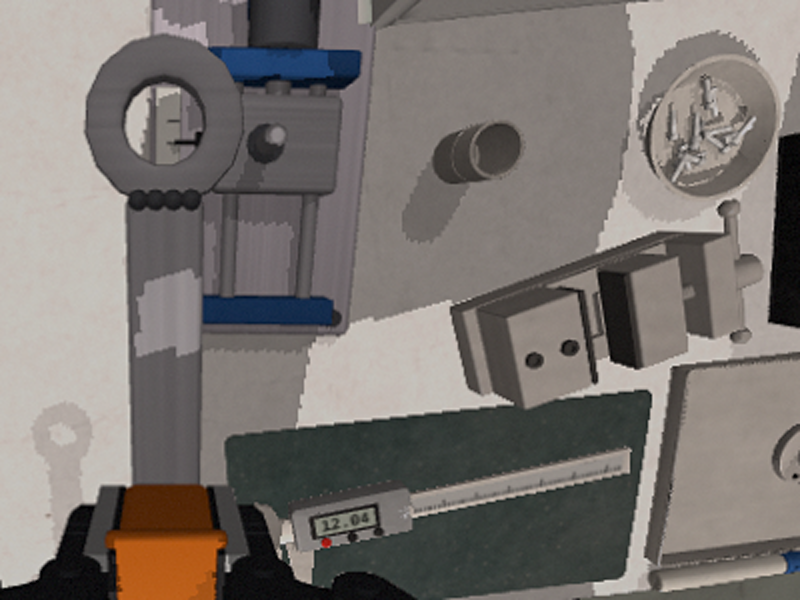

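The crop (scale 2, offset 240,0) shows: collar about (264,146), post tip (276,134), plate right edge (345,330) to (372,30), needle tip near (170,143), eye hole (164,117).

```bash
python3 - <<'E'
from h import *
f=load('w3'); P=lambda u,v,z: pix2w(f,240+u/2-.25,v/2-.25,z)
ang=lambda d: np.degrees(np.arctan2(d[1],d[0]))
c=P(264,146,.032);t=P(276,134,.062);print('post',c,t)
print('edge',ang(P(372,30,.01)-P(345,330,.01)), 'front blk',ang(P(202,296,.026)-P(333,297,.026))-90,'carr',ang(P(213,191,.03)-P(334,193,.03))-90, 'rear', ang(P(212,48,.043)-P(360,52,.043))-90)
n=P(170,143,.03);print('needle',n)
q=f['s']['tool_rot'];R=Ro.from_quat([*q[1:],q[0]]).as_matrix();print('tool yaw',ang(R[:,0]))
tp=f['s']['tool_pos']
e=P(164,115,tp[2]-.0109); print('eye',e,R.T@(e-tp)*1000)
f2=load('w2');q=f2['s']['tool_rot'];R2=Ro.from_quat([*q[1:],q[0]]).as_matrix();tp2=f2['s']['tool_pos']
e=pix2w(f2,322.5,60,tp2[2]-.0109);print(R2.T@(e-tp2)*1000)
E
```

```text
post [0.59245757 0.06826177 0.032     ] [0.59352296 0.0679568  0.062     ]
edge -7.186099231351595 front blk -7.03519277706306 carr -7.352887092751246 rear -7.611762798942607
needle [0.59907677 0.11197288 0.03      ]
tool yaw -6.7594073566781026
eye [0.58527048 0.11593503 0.18835831] [99.72622153 -0.19675436 10.67633985]
[98.489174    0.38887883 10.85107851]
```

Emit:
play_rows(commands=[[4.4, 15.3, 0, 0, 0, 0.4], [4.4, 15.3, 0, 0, 0, 0], [4.4, 15.2, 0, 0, 0, 0], [0, 0, 35, 0, 0, 0], [0, 0, 35, 0, 0, 0]])

```text
time: 6.68
tool_pos: [0.497, 0.0801, 0.1328]
tool_rot: [-0.0, 0.998, -0.063, 0.004]
contact_force: [1.1, -0.3, -1.4]
gripper_width: 0.249
grasp_force: 59.9
```

Emit:
play_rows(commands=[[0, 0, 20, 0, 0, 0], [0, 0, 14, 0, 0, 0], [0, 0, 0, 0, 0, 0], [0, 0, 0, 0, 0, 0], [0, 0, 0, 0, 0, 0]])

```text
time: 7.1
tool_pos: [0.4953, 0.0803, 0.0978]
tool_rot: [-0.0, 0.998, -0.062, 0.001]
contact_force: [-0.0, -0.2, -2.6]
gripper_width: 0.251
grasp_force: 59.7
```

```bash
python3 - <<'E'
from h import *
f=grab('wrist','w4'); s=f['s'];print(s['tool_pos'],s['contact_force'],s['tool_rot'])
for z in(.032,.062):print(w2pix(f,(.5927,.0681,z)))
crop('w4',180,0,460,210,2.8,'w4c')
E
```

```text
[0.49534731 0.08031253 0.09782408] [-0.02554603 -0.16113352 -2.64665987] [-8.46551487e-05  9.98051778e-01 -6.23823202e-02  1.04249422e-03]
[322.42146424  76.63287823]
[322.32452823  69.63953434]
```

View pics/w4c.png

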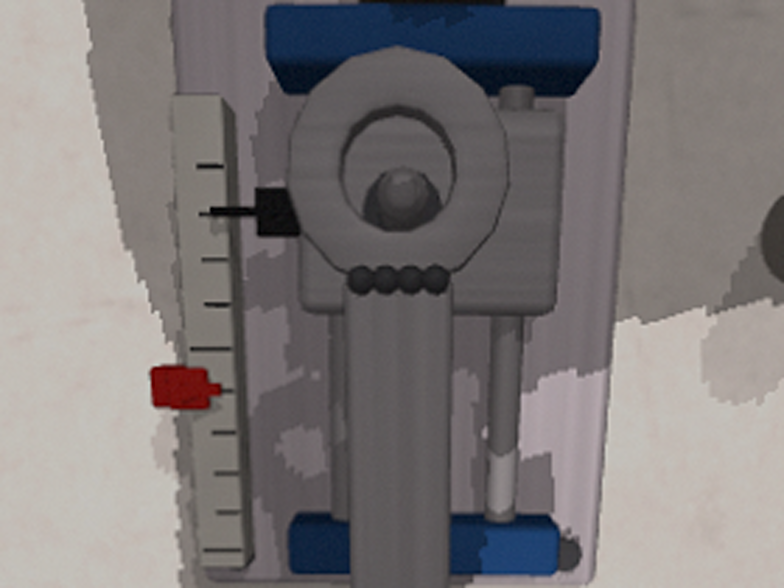

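The crop (scale 2.8, offset 180,0) shows: ring outer centre (398,161), post tip (402,194), needle tip (212,211), rider index tip (221,390).

```bash
python3 - <<'E'
from h import *
f=load('w4'); P=lambda u,v,z: pix2w(f,180+(u+.5)/2.8-.5,(v+.5)/2.8-.5,z)
q=f['s']['tool_rot'];R=Ro.from_quat([*q[1:],q[0]]).as_matrix();tp=f['s']['tool_pos']
L=lambda X:(R.T@(X-tp)*1000).round(1)
print('eye',L(P(398,161,tp[2]-.0109)),'tip',L(P(402,194,.062)))
n=P(212,211,.03);m=P(221,390,.03);print('needle',L(n),'mark',L(m))
a=np.radians(-7.2);ax=np.array([np.cos(a),np.sin(a),0]);print('pull',(n-m)@ax*1000)
E
```

```text
eye [99.8 -0.2 11.1] tip [98.4  0.5 36. ]
needle [ 99.3 -42.   68. ] mark [ 59.8 -42.3  68. ]
pull 39.52894981692832
```

Emit:
play_rows(commands=[[-0.7, 0.4, 10, 0, 0, 0], [0, 0, 12, 0, 0, 0], [0, 0, 10, 0, 0, 0], [0, 0, 6, 0, 0, 0], [0, 0, 0, 0, 0, 0]])

```text
time: 7.57
tool_pos: [0.4919, 0.0793, 0.0558]
tool_rot: [0.0, 0.998, -0.063, -0.002]
contact_force: [-0.4, 0.4, -2.5]
gripper_width: 0.252
grasp_force: 59.7
```

Emit:
play_rows(commands=[[0, 0, 4, 0, 0, 0], [0, 0, 3, 0, 0, 0], [0, 0, 0, 0, 0, 0], [0, 0, 0, 0, 0, 0], [0, 0, 0, 0, 0, 0]])

```text
time: 7.98
tool_pos: [0.4941, 0.0794, 0.0518]
tool_rot: [-0.0, 0.998, -0.063, 0.0]
contact_force: [-0.4, -0.6, -2.1]
gripper_width: 0.25
grasp_force: 59.8
```

```bash
python3 - <<'E'
from h import *
f=grab('wrist','w5'); s=f['s'];print(s['tool_pos'],s['contact_force'],s['tool_rot'])
crop('w5',180,0,460,210,2.8,'w5c')
E
```

```text
[0.49406681 0.07935109 0.05184735] [-0.36424367 -0.5694337  -2.05840772] [-1.95981272e-05  9.98015462e-01 -6.29687623e-02  2.67296146e-04]
```

View pics/w5c.png

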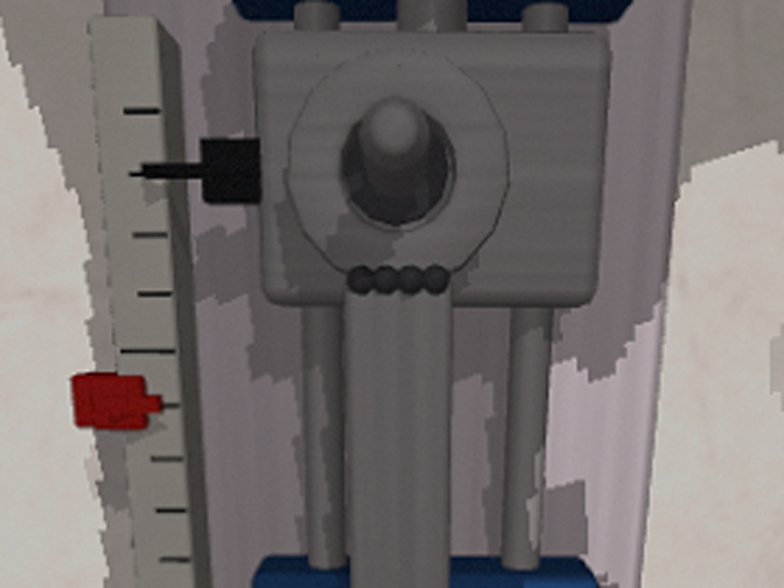

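The eye is round the post and the carriage is home. The needle tip is at (141,170) and the rider tip at (161,404). I'll start the pull and track needle and rider by code.

```bash
cat >> h.py <<'E'
def gap(f):
    """needle tip row vs rider tip row, projected at z=.03; returns mm still to pull"""
    im=f['image'].astype(int); r,g,b=im[:,:,0],im[:,:,1],im[:,:,2]
    red=(r>110)&(g<60)&(b<60); red[:,320:]=0
    v,u=np.nonzero(red); um=u.max(); k=u>=um-2   # index tab at the right end
    m=(um,v[k].mean())
    blk=(im.max(2)<45); blk[:,290:]=0; blk[:,:190]=0; blk[200:]=0
    n,lab,st,ce=cv2.connectedComponentsWithStats(blk.astype(np.uint8))
    i=1+st[1:,4].argmax(); v,u=np.nonzero(lab==i); k=u<=u.min()+8
    nd=(u.min(),v[k].mean())
    a=np.radians(-7.2);ax=np.array([np.cos(a),np.sin(a),0])
    return nd,m,(pix2w(f,*nd,.03)-pix2w(f,*m,.03))@ax*1000,st[i]
E
python3 - <<'E'
from h import *
f=load('w5');print(gap(f))
P=lambda u,v,z: pix2w(f,180+(u+.5)/2.8-.5,(v+.5)/2.8-.5,z)
a=np.radians(-7.2);ax=np.array([np.cos(a),np.sin(a),0]);print('pull',(P(141,170,.03)-P(161,404,.03))@ax*1000)
E
```

```text
((np.int64(226), np.float64(61.12)), (np.int64(319), np.float64(291.65734265734267)), np.float64(126.22095546893719), array([226,  49,  48,  24, 599], dtype=int32))
pull 39.3457981033518
```

Emit:
play_rows(commands=[[-3, 0, 0, 0, 0, 0], [-4, 0, 0, 0, 0, 0], [-5, 0, 0, 0, 0, 0], [-5, 0, 0, 0, 0, 0], [-5, 0, 0, 0, 0, 0]])

```text
time: 8.45
tool_pos: [0.473, 0.0821, 0.0521]
tool_rot: [-0.0, 0.998, -0.063, 0.002]
contact_force: [8.0, -0.1, -6.0]
gripper_width: 0.245
grasp_force: 59.4
```

Emit:
play_rows(commands=[[-4, 0, 0, 0, 0, 0], [-3, 0, 0, 0, 0, 0], [0, 0, 0, 0, 0, 0], [0, 0, 0, 0, 0, 0], [0, 0, 0, 0, 0, 0]])

```text
time: 8.87
tool_pos: [0.4661, 0.083, 0.0521]
tool_rot: [-0.0, 0.998, -0.063, 0.002]
contact_force: [6.1, -0.0, -5.1]
gripper_width: 0.249
grasp_force: 59.3
```

```bash
python3 - <<'E'
from h import *
f=grab('wrist','w6'); s=f['s'];print(s['tool_pos'],s['contact_force'],s['tool_rot'],s['ft_torque']);print(gap(f))
E
```

```text
[0.46612295 0.08297859 0.05213194] [ 6.07530034e+00 -2.80391312e-03 -5.07192090e+00] [-9.19531471e-05  9.98013880e-01 -6.29601777e-02  2.07455208e-03] [-0.02315439 -0.65514136  0.07614085]
((np.int64(231), np.float64(54.95454545454545)), (np.int64(319), np.float64(292.3741496598639)), np.float64(129.64182160548404), array([231,  44,  42,  23, 585], dtype=int32))
```

```bash
sed -i 's/red\[:,320:\]=0/red[:,270:]=0/' h.py; python3 - <<'E'
from h import *
for n in('w5','w6'): print(gap(load(n)))
E
```

```text
((np.int64(226), np.float64(61.12)), (np.int64(235), np.float64(144.0)), np.float64(39.0617263083445), array([226,  49,  48,  24, 599], dtype=int32))
((np.int64(231), np.float64(54.95454545454545)), (np.int64(231), np.float64(85.0)), np.float64(13.472713809112518), array([231,  44,  42,  23, 585], dtype=int32))
```

Emit:
play_rows(commands=[[-3, 0, 0, 0, 0, 0], [-3, 0, 0, 0, 0, 0], [-3, 0, 0, 0, 0, 0], [-2, 0, 0, 0, 0, 0], [-1.5, 0, 0, 0, 0, 0]])

```text
time: 9.33
tool_pos: [0.4542, 0.0845, 0.0522]
tool_rot: [-0.0, 0.998, -0.063, 0.003]
contact_force: [8.5, -0.3, -7.9]
gripper_width: 0.246
grasp_force: 59.1
```

Emit:
play_rows(commands=[[0, 0, 0, 0, 0, 0], [0, 0, 0, 0, 0, 0], [0, 0, 0, 0, 0, 0], [0, 0, 0, 0, 0, 0], [0, 0, 0, 0, 0, 0]])

```text
time: 9.75
tool_pos: [0.4542, 0.0845, 0.0522]
tool_rot: [-0.0, 0.998, -0.063, 0.003]
contact_force: [7.9, -0.3, -7.1]
gripper_width: 0.245
grasp_force: 59.1
```

```bash
python3 - <<'E'
from h import *
f=grab('wrist','w7'); s=f['s'];print(s['tool_pos'],s['contact_force'],s['tool_rot']);print(gap(f))
crop('w7',180,0,380,150,4,'w7c')
E
```

```text
[0.45418547 0.08450025 0.05219908] [ 7.92703604 -0.32053537 -7.05468133] [-1.20493713e-04  9.98013463e-01 -6.29456015e-02  2.63883144e-03]
((np.int64(231), np.float64(55.0)), (np.int64(229), np.float64(58.5)), np.float64(1.5295430073507297), array([231,  44,  42,  24, 588], dtype=int32))
```

View pics/w7c.png

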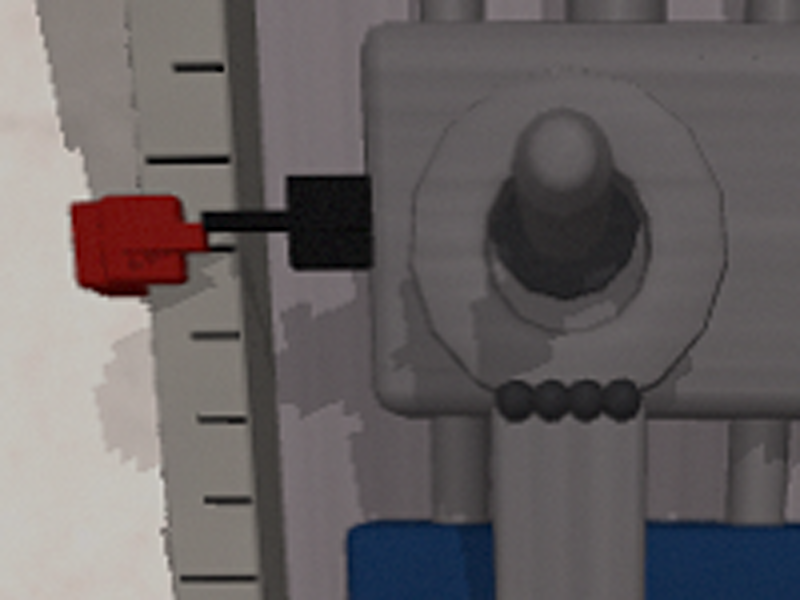

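The needle is at row 221 and the rider tab at row 238 (4x crop), so about 1.6 mm of pull remains. The post sits against the far wall of the eye.

Emit:
play_rows(commands=[[-1, 0, 0, 0, 0, 0], [-0.7, 0, 0, 0, 0, 0], [0, 0, 0, 0, 0, 0], [0, 0, 0, 0, 0, 0], [0, 0, 0, 0, 0, 0]])

```text
time: 10.22
tool_pos: [0.4526, 0.0847, 0.0522]
tool_rot: [-0.0, 0.998, -0.063, 0.003]
contact_force: [9.0, -1.4, -6.6]
gripper_width: 0.25
grasp_force: 59.0
```

```bash
python3 - <<'E'
from h import *
f=grab('wrist','w8'); s=f['s'];print(s['tool_pos'],s['contact_force'],s['grasp_force']);print(gap(f))
im=f['image'].astype(int)
red=(im[:,:,0]>90)&(im[:,:,1]<60)
for u in (228,229,230,231,234,240,246): print(u,np.nonzero(red[:100,u])[0],np.nonzero(im[:100,u].max(1)<45)[0])
E
```

```text
[0.45258465 0.08473016 0.05219184] [ 8.98909237 -1.44842367 -6.59075281] 59.048073291778564
((np.int64(231), np.float64(55.40384615384615)), (np.int64(229), np.float64(54.6)), np.float64(-0.3650274451238467), array([231,  44,  42,  24, 595], dtype=int32))
228 [52 53 54 55 56 57 58] [13 36 80]
229 [52 53 54 55 56 57 58] [13 36 80]
230 [] [13 36 80]
231 [] [13 36 53 54 55 56 57 58 80]
234 [] [13 36 53 54 55 56 57 58 80]
240 [] [53 54 55 56 57]
246 [] [53 54 55 56 57]
```

Needle and rider are aligned (both centred on rows 55 to 55.5), and the link is steady. Handing in.

```bash
python3 -c "
from plant import manip
print(manip.job_done())"
```

```text
the job is handed in; nothing more can be done
None
```

The job is handed in, with no verdict returned: the link's eye is on the post and the gripper still holds the link at 59 N. The carriage is pulled out so its pointer is within about 0.4 mm of the red rider's line, measured in the wrist camera.

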